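# Set the hopper's slide gate to its marker

## Robot

A 6-joint arm with a two-finger parallel gripper is mounted at the origin on a cart in front of the work surface, level with it; the furniture and walls round the work are solid. World frame = base frame: x ahead of the robot, y to its left, z up, the work surface at z = 0. Lengths are in m, angles in rad, forces in N, time in s.
With the tool pointing down it reaches from about 0.25 to 0.725 m from the base axis. Payload 4 kg.
Tool frame: the origin (TCP) lies midway between the tips of the shut fingers; the grasp point (between the pads) lies robot.grip_depth behind it (robot.grip_depth is the distance from the TCP to the grasp point, in m); z points along the fingers, y is the direction in which the jaws open and shut (so a half turn about z gives the same grasp; the last joint's range is limited). The gripper opens to 85 mm and grips with 20 to 120 N. Pads are 22 mm wide; open, the fingers measure 114 mm over their backs; the gripper's body (76 mm by 85 mm) begins 54 mm behind the grasp point. The pads swing forward as they close: fully open they stand 13 mm farther back than shut.
Start: joints at [1.241, 0.241, 0.005, 1.335, 0, 1.571], TCP at [0.162, 0.473, 0.231] pointing down, gripper open.
Joint ranges: [-2.72, 2.72], [-1.05, 1.87], [-1.09, 1.28], [-1.99, 2.15], [-1.42, 1.44], [-3.14, 3.14]. Speed limits (rad/s): [2.79, 2.79, 3.14, 3.14, 3.14, 3.14].

## Interface

Orientations are given as a unit quaternion [x, y, z, w].
In Python, from workcell import robot gives the robot as it stands.
- The arm moves only by the shell command python3 -m pendant 'ROWS' [OPENING] [FORCE]. ROWS is JSON, a list that holds one entry, the list of rows, each a list of 6 numbers: the shift along the world's x, y, z in mm, then the turn, a rotation vector about the world's x, y, z in degrees. In form: [[[x, y, z, wx, wy, wz], ...]]. A call has 1 to 12 rows; each row is the pose to reach, as a shift and turn from the pose measured when the call began; what a row does not reach only later rows make up. A row lasts 1/10 s, in which the tool goes at most 50 mm and 8.59 degrees, less where a joint would pass 70% of its speed; a pose out of reach is approached as far as the arm can. A call with a gripper value outside its range is refused whole. OPENING is the opening, from -1 (shut) to 1 (fully open), so that 0 is half open, set as the call begins (- or left out, the last holds). The fingers move at their own pace and stop on an object; FORCE is the grip in N (left out, the last holds). Time passes only in rows, so rows that repeat a pose let the fingers close. It gives the time, the measured TCP pose, the force and the opening at its end, in the units of the state.
- robot.sense(): the state, without advancing time (a new reading comes with each control period).
- robot.capture(name): name is "side" or "top" or "wrist"; returns a dict with "pixels" (400x640x3 uint8, red, green, blue), "fx", "fy", "cx", "cy" (pixels), "distortion" ([k1, k2, p1, p2, k3] as OpenCV has them; the pictures are not rectified), "R" (3x3) and "t" (3): a world point X has camera coordinates R X + t. Camera axes: x right, y down, z forward; pixel columns grow to the right and rows downward; lengths in m; the calibration is good to about 2 mm. A picture is of the moment at which its call begins. There is no depth.
- robot.close_job(): hands the job in, once; it reports no verdict.
The state is a dict: "time_s": time; "q": joint angles; "dq": joint speeds; "effort": joint torques, N m; "tool_pos": TCP position; "eef_rot": TCP orientation; "force": force on the tool from outside, world axes, zero at the start; "wrist_torque": the same for the moment, N m; "gripper_width": opening from 0.0 (shut) to 1.0 (fully open).
Only numpy, scipy, OpenCV 4.12 (cv2) and the standard library are available. Lean on these libraries where they do the work, as an engineer would, in place of code of your own. Each camera call takes 0.05 s, during which the arm holds its last target.

## Task

Get the bench hopper ready for its next portion: squeeze in the spring tab on the side of the grey guard cover and, without wrenching it, lift the cover off the slide and set it down, the right way up, on the open worktop. Then pull the stiff slide gate out by its handle until its pointer is level with the line on the marker, not opening it further than that, and let go. Do not drop the cover or shift the other things on the bench.

Things in the scene. Friction and masses are not known exactly. Their poses are not given: they have to be found in the camera images.
- hopper: fixed bench hopper: round steel funnel, 116 mm across, top at z 0.173, on four legs; an aluminium deck sticks out from it. Origin on the worktop under the funnel's centre. Own x: level, along the deck from the funnel to its free end = the way the gate is pulled open (roughly to the robot's right). Own y: across, away from the robot. The 12 mm base plate reaches 68 mm in x, 63 mm in y
- deck (a point): point on the deck's top face (z 0.096), on its middle line, at 124 mm along the hopper's x, under the cover's centre. Deck: 72 mm wide, from 50 to 236 mm along the hopper's x. Locating blocks stand on it 18.5 mm off the middle line: 7 mm high at 93 mm along x (far side), 4 mm high at 155 mm along x (both sides). Open worktop: x 0.42 to 0.54, y -0.02 to -0.25. A tall analyser stands left of the hopper (y over 0.47)
- cover_mid (a point): centre (half-way up) of the loose grey guard cover, a cap open below: 76 mm long (own x), 52 mm wide (own y), 60 mm high, 3 mm walls, 50 to 100 g, own z up. At the start it sits on the deck over the gate handle, axes parallel to the hopper's, 124 mm along its x, this point at z 0.126. Ribs inside are caught under the tab: it lifts only while the tab's button is pressed in
- cover: the same cover; origin at the centre of its lower rim, 30 mm below its centre. A slot in its skirt (18 mm wide, 23 mm high, open below; on the side to the robot, 19 mm from the cover's centre towards the funnel) lets the button through. Held by squeezing it across its width at the button, finger ends 8 to 11 mm above the deck; the squeeze is kept while lifting straight up
- tab_button (a point): middle of the outer face of the tab's black push button, which stands 8 mm proud of the cover's skirt on the side towards the robot (hopper's -y); 12 mm wide, 10 mm high, 15 mm above the deck. It moves along the hopper's +y; the catch is free after 5 to 6.5 mm, and pressed flush with the skirt (8 mm, about 7 N) it is surely free. Over button and far wall: 60 mm
- tab: the spring tab, which stays on the deck when the cover is off: 22 mm high, 30 mm long along the slide; origin at deck height on the middle line, 105 mm along the hopper's x, its block and button lying towards the robot from there
- gate (a joint): slide gate, m: 0 closed (start), grows as it is pulled along the hopper's +x, end stop at 0.075. Stiff: dry friction of about 8 N; stays where it is left
- gate_handle (a point): grip point of the gate's upright black handle, under the cover at the start: 16 mm along the slide, 22 mm across, reaching from 4 to 48 mm above the deck (this point: 30 mm above it, z 0.126). At 143 mm along the hopper's x when closed; moves with the gate. Can be gripped from above across either way
- gate_pointer (a point): top of the gate's small steel pointer, an upright 6 mm lug beside the deck edge facing the robot (hopper y -44 mm), z 0.098; at 150 mm along the hopper's x when closed; moves with the gate
- marker_line (a point): white line on the fixed dark saddle-shaped marker, 12 mm long, on the deck edge facing the robot, top at z 0.103. Its own x runs along the slide like the hopper's. It stands 25 to 55 mm further out than the closed gate's pointer; the gate is right when the pointer is at the same place along the slide as this line
- catch_bowl: bystander: small open steel bowl, 72 mm across, 42 mm high, standing on the hopper's base plate under the outlet; origin at its underside
- bottle_small_a: bystander: white reagent bottle with black cap, 57 mm across, 132 mm high; origin at its underside; stands upright to the right
- bottle_small_b: bystander: white reagent bottle with black cap, 57 mm across, 130 mm high; origin at its underside; stands upright to the right
- box_caps: bystander: blue carton, 55 x 90 x 45 mm high; origin at its underside; behind the slide
- tape_roll: bystander: roll of tan tape lying flat, 52 mm across, 19 mm high; origin at its underside; behind the slide
- stopwatch: bystander: black stopwatch lying flat, 49 x 64 x 14 mm; origin at its underside; near the front edge, to the right

How it is judged:
On the way, in this order (a step that is already met when the one before it is completed fails the run):
1. the cover is lifted off the slide while the gate is still closed (height (world z) of cover_mid above 0.165 m and value of joint gate below 0.006 m), for 0.1 s.
2. the cover stands on the worktop (height (world z) of cover_mid below 0.035 m and angle between cover_mid's own z axis and vertical below 0.2 rad and linear speed of cover below 0.02 m/s), for 0.2 s.
3. the gate's pointer is level with the marker line (x of gate_pointer in the frame of marker_line between -0.004 and 0.004 m), for 0.2 s.
At the end, for the whole second after the job is handed in: The gate is at rest with its pointer within 4 mm of the marker line along the slide; the cover stands at rest the right way up (within 0.2 rad) flat on the worktop, not on the hopper (all of step 2 and all of step 3 and velocity of joint gate between -0.003 and 0.003 m/s); the robot touches nothing.
It fails at once if the gate is opened more than 10 mm past the marker (x of gate_pointer in the frame of marker_line above 0.01 m).
It fails at once if the cover is wrenched against its caught tab (over 40 N) (contact force between tab and cover above 40 N).
It fails at once if the cover is dropped (falls free at over 0.9 m/s) (linear speed of cover above 0.9 m/s and contact force between the fingers and cover below 0.1 N).
It fails at once if a bystander (bowl, bottle, carton, tape roll or stopwatch) is moved more than 30 mm (distance of any of catch_bowl, bottle_small_a, bottle_small_b, box_caps, tape_roll, stopwatch from where it was at the start of the episode above 0.03 m).
It also fails if it takes over 61 s, if anything falls off the work surface, if the arm or the gripper's body presses on something with over 40 N, if the wrist force passes 120 N, or if a joint passes its speed limit or range.

## Working session

There is one attempt and no reset: what is moved stays moved. The work goes in short steps, Python scripts to look and compute and a shell command to move; the robot and the scene stay as the last step left them, time stands still between calls to the robot, and variables do not carry over. Pictures are saved under pics/ and viewed, and the job is handed in when it is done.

```bash
ls; mkdir -p pics; cat > h.py <<'E'
import numpy as np,cv2,json
from workcell import robot
def cap(n,fn):
    c=robot.capture(n); im=np.array(c["pixels"])
    cv2.imwrite(f"pics/{fn}.png",im[:,:,::-1])
    c2={k:np.array(v).tolist() for k,v in c.items() if k!="pixels"}
    json.dump(c2,open(f"pics/{fn}.json","w")); return c
def load(fn): return {k:np.array(v) for k,v in json.load(open(f"pics/{fn}.json")).items()}
def K(c): return np.array([[c["fx"],0,c["cx"]],[0,c["fy"],c["cy"]],[0,0,1.]])
def proj(c,X):
    return cv2.projectPoints(np.array(X,float).reshape(-1,3),cv2.Rodrigues(np.array(c["R"]))[0],np.array(c["t"],float),K(c),np.array(c["distortion"],float))[0].reshape(-1,2)
def onz(c,uv,z):
    p=cv2.undistortPoints(np.array(uv,float).reshape(-1,1,2),K(c),np.array(c["distortion"],float)).reshape(-1,2)
    R=np.array(c["R"]);C=-R.T@np.array(c["t"]); out=[]
    for a in p:
        d=R.T@np.array([a[0],a[1],1]); s=(z-C[2])/d[2]; out.append(C+s*d)
    return np.array(out)
def crop(fn,x0,y0,x1,y1,out,s=4):
    im=cv2.imread(f"pics/{fn}.png")[y0:y1,x0:x1]
    cv2.imwrite(f"pics/{out}.png",cv2.resize(im,None,fx=s,fy=s,interpolation=cv2.INTER_CUBIC))
E
python3 - <<'E'
from h import *
for n in("side","top","wrist"): cap(n,n+"0")
s=robot.sense()
for k in("time_s","tool_pos","eef_rot","force","gripper_width"):print(k,s[k])
print(robot.grip_depth)
E
```

```text
pics
time_s 0.15
tool_pos [0.16177488 0.47261993 0.23064013]
eef_rot [ 1.64136502e-01  9.86437336e-01 -7.58873941e-04 -1.22492361e-04]
force [ 0.83518086 -0.51388022  0.01261989]
gripper_width 0.9996713851207553
0.0187
```

View pics/side0.png

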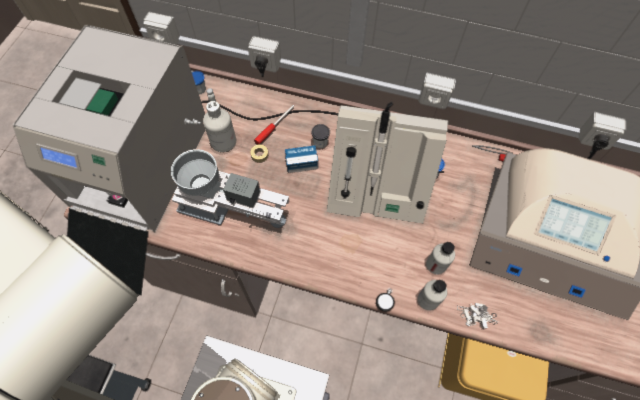

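View pics/top0.png

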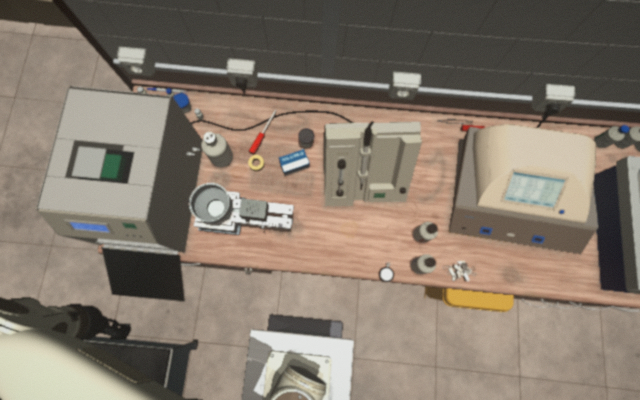

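View pics/wrist0.png

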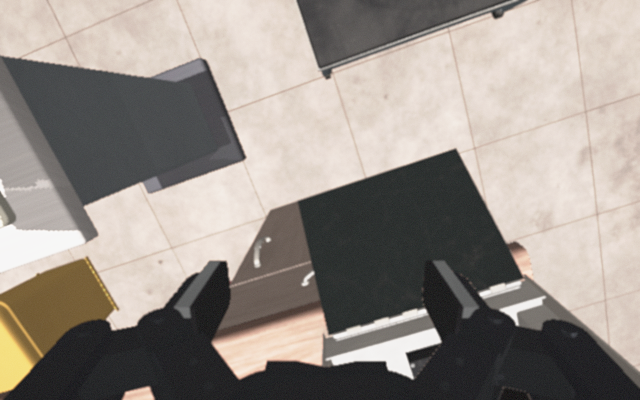

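```bash
python3 - <<'E'
from h import *
crop("side0",160,140,310,240,"cs0",5)
crop("top0",180,170,310,245,"ct0",6)
E
```

```text
(no output)
```

View pics/cs0.png

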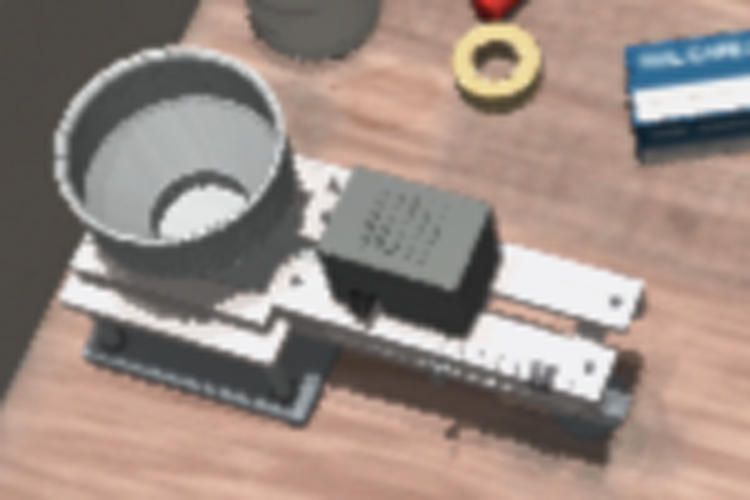

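View pics/ct0.png

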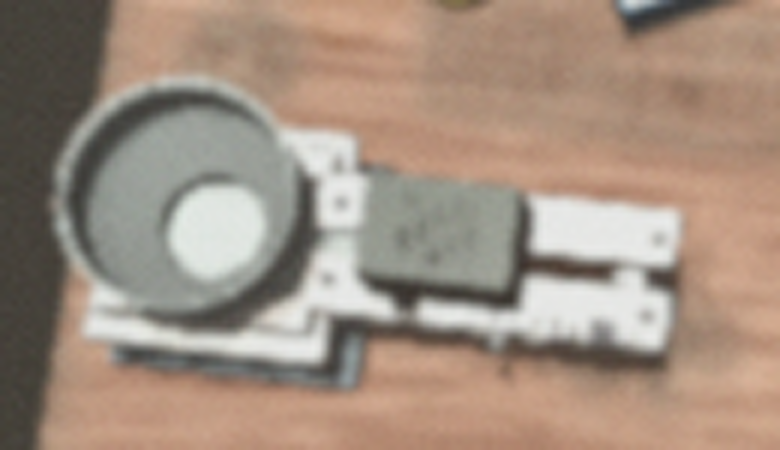

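```bash
cat > fit.py <<'E'
from h import *
from scipy.optimize import least_squares
L=np.array([[86,26,156],[162,26,156],[162,-26,156],[86,-26,156],[236,36,96],[236,-36,96],[0,0,173]])/1000.
S=[[232.2,174],[259,181.6],[252,198],[224,190],[288.6,196.6],[281.2,220.4],[194.4,169.2]]
T=[[242,199.7],[266.7,201.3],[265.3,218.7],[240.3,215.8],[293.3,205],[291.3,228.7],[210,202.3]]
def W(p,L):
    c,s=np.cos(p[2]),np.sin(p[2]); L=np.atleast_2d(L)
    return np.c_[p[0]+c*L[:,0]-s*L[:,1],p[1]+s*L[:,0]+c*L[:,1],L[:,2]]
if __name__=="__main__":
    cs,ct=load("side0"),load("top0")
    for which in("st","s","t"):
        def r(p):
            w=W(p,L);o=[]
            if "s" in which:o.append(proj(cs,w)-S)
            if "t" in which:o.append(proj(ct,w)-T)
            return np.concatenate(o).ravel()
        f=least_squares(r,[0.5,0.3,-1.57],loss="soft_l1"); print(which,f.x,np.degrees(f.x[2]));
        print(np.round(r(f.x).reshape(-1,2),1).tolist())
        for q in([105,-34,111],[124,0,156],[143,0,126],[150,-44,98],[236,0,96]): print(q,W(f.x,np.array(q)/1e3).round(4))
    for n,c in(("s",cs),("t",ct)):print(n,-c["R"].T@c["t"],c["fx"])
E
python3 fit.py
```

```text
st [ 0.49889148  0.29617932 -1.58030273] -90.54467663790012
[[-0.7, -0.7], [0.6, -0.5], [0.2, 0.6], [-0.4, 0.5], [1.2, 0.0], [-0.5, 0.1], [0.3, 0.3], [-0.2, -1.1], [0.8, 0.0], [-0.2, -0.0], [-1.2, 0.1], [0.6, 0.3], [-0.2, -0.4], [-0.3, 0.4]]
[105, -34, 111] [[0.4639 0.1915 0.111 ]]
[124, 0, 156] [[0.4977 0.1722 0.156 ]]
[143, 0, 126] [[0.4975 0.1532 0.126 ]]
[150, -44, 98] [[0.4535 0.1466 0.098 ]]
[236, 0, 96] [[0.4966 0.0602 0.096 ]]
s [ 0.4991609   0.29648009 -1.58110009] -90.59036208900314
[[-0.8, -0.8], [0.5, -0.6], [0.1, 0.5], [-0.4, 0.4], [1.1, -0.0], [-0.6, 0.0], [0.3, 0.2]]
[105, -34, 111] [[0.4641 0.1918 0.111 ]]
[124, 0, 156] [[0.4979 0.1725 0.156 ]]
[143, 0, 126] [[0.4977 0.1535 0.126 ]]
[150, -44, 98] [[0.4536 0.1469 0.098 ]]
[236, 0, 96] [[0.4967 0.0605 0.096 ]]
t [ 0.49860788  0.29582621 -1.57935202] -90.49020487490341
[[-0.1, -1.0], [0.9, 0.1], [-0.1, 0.0], [-1.1, 0.2], [0.7, 0.3], [-0.1, -0.4], [-0.2, 0.5]]
[105, -34, 111] [[0.4637 0.1911 0.111 ]]
[124, 0, 156] [[0.4975 0.1718 0.156 ]]
[143, 0, 126] [[0.4974 0.1528 0.126 ]]
[150, -44, 98] [[0.4533 0.1462 0.098 ]]
[236, 0, 96] [[0.4966 0.0598 0.096 ]]
s [ 0.01138967 -0.16417536  1.17388251] 465.44238368360294
t [ 0.25907565 -0.02256298  1.30562106] 403.7138201377615
```

```bash
python3 - <<'E'
from h import *
from scipy.spatial.transform import Rotation as Ro
c=load("wrist0"); s=robot.sense()
C=-c["R"].T@c["t"]; R=Ro.from_quat(s["eef_rot"]).as_matrix()
print(R.T@(C-s["tool_pos"]), R.T@c["R"].T@[0,0,1], R.round(3))
E
python3 -m pendant '[[[20,-50,10,0,0,-8],[40,-100,20,0,0,-16],[60,-140,20,0,0,-24],[90,-180,20,0,0,-32],[120,-210,20,0,0,-40],[160,-230,20,0,0,-48],[200,-250,20,0,0,-56],[240,-270,20,0,0,-64],[280,-275,20,0,0,-71.6],[310,-280,20,0,0,-71.6],[332,-282,20,0,0,-71.6],[332,-282,20,0,0,-71.6]]]' 1 20
```

```text
[ 0.07293894  0.00128403 -0.14281437] [-2.87184508e-01 -2.77018148e-04  9.57875243e-01] [[-0.946  0.324 -0.   ]
 [ 0.324  0.946 -0.001]
 [-0.    -0.002 -1.   ]]
time_s: 1.35
tool_pos: [0.4959, 0.1899, 0.2494]
eef_rot: [0.711, 0.703, -0.001, -0.001]
force: [-0.6, 1.0, -0.7]
gripper_width: 1.002
```

```bash
python3 - <<'E'
from h import *
cap("wrist","wrist1")
s=robot.sense();print(s["tool_pos"],s["eef_rot"],s["force"])
c=load("wrist1")
from fit import W
p=[ 0.49889148,0.29617932,-1.58030273]
for q in([105,-34,111],[86,-26,156],[162,-26,156],[162,26,156],[86,26,156],[236,36,96],[236,-36,96],[150,-44,98],[175,-44,103],[205,-44,103]): print(q,proj(c,W(p,np.array(q)/1e3)).round(1))
E
```

```text
[0.49424203 0.19010866 0.24953382] [ 0.71068026  0.70351286 -0.00146241 -0.00104434] [0.07867781 0.18447727 0.58005163]
[105, -34, 111] [[289.2 191.7]]
[86, -26, 156] [[292.6 182. ]]
[162, -26, 156] [[295.5 274.9]]
[162, 26, 156] [[360.6 274.9]]
[86, 26, 156] [[363.6 181.9]]
[236, 36, 96] [[362.5 310.1]]
[236, -36, 96] [[293.2 310.1]]
[150, -44, 98] [[281.8 233.8]]
[175, -44, 103] [[282.2 259.9]]
[205, -44, 103] [[283.4 287.4]]
```

View pics/wrist1.png

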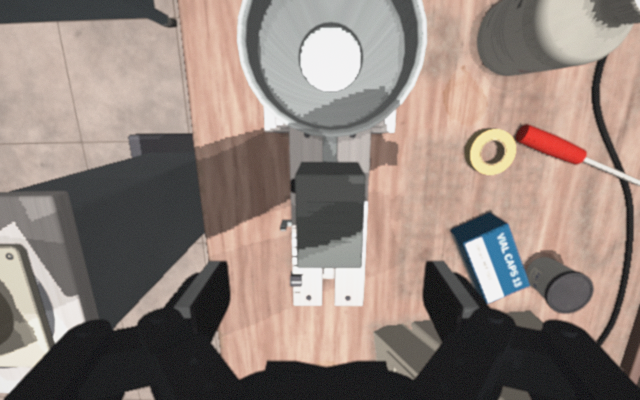

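```bash
python3 - <<'E'
from h import *
crop("wrist1",260,150,390,320,"cw1",4.5 and 4)
E
```

```text
(no output)
```

View pics/cw1.png

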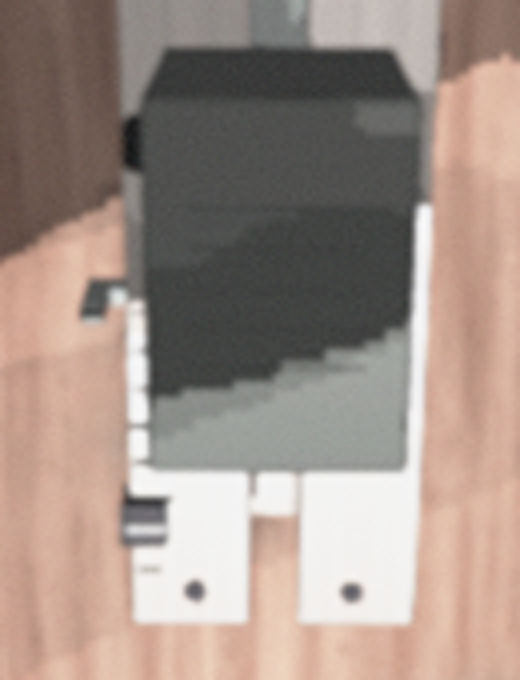

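```bash
python3 - <<'E'
from h import *
cap("wrist","wrist2"); s=robot.sense();print(s["tool_pos"],s["dq"])
crop("wrist2",260,150,390,320,"cw2",4)
from fit import *
L=np.array([[86,26,156],[162,26,156],[162,-26,156],[86,-26,156],[236,36,96],[236,-36,96]])/1e3
O=np.array([[420,98],[407,468],[150,470],[145,98],[413,623],[134,623]])/4+[260,150]
for n in("wrist1","wrist2"):
    c=load(n);print(c["fx"],-c["R"].T@c["t"])
    r=lambda p:(proj(c,W(p,L))-O).ravel()
    f=least_squares(r,[.5,.3,-1.57]);print(n,f.x,r(f.x).reshape(-1,2).round(1).tolist())
    print(W(f.x,[.105,-.034,.111]))
E
```

```text
[0.49330803 0.19033213 0.24982327] [ 0.01759306 -0.027462   -0.02065929  0.00396496 -0.00045854 -0.000256  ]
330.5700386373651 [0.49774825 0.26430572 0.39228575]
wrist1 [ 0.5012809   0.3020579  -1.58692553] [[1.3, -0.3], [0.6, 1.5], [-0.6, 0.6], [-1.5, -0.7], [0.1, -0.3], [0.2, -0.7]]
[[0.46559183 0.19761993 0.111     ]]
330.5700386373651 [0.49617649 0.26455424 0.39244587]
wrist2 [ 0.49937645  0.30223273 -1.58624578] [[1.2, -0.2], [0.6, 1.5], [-0.6, 0.5], [-1.5, -0.6], [0.1, -0.3], [0.3, -0.8]]
[[0.46375838 0.19777052 0.111     ]]
```

View pics/cw2.png

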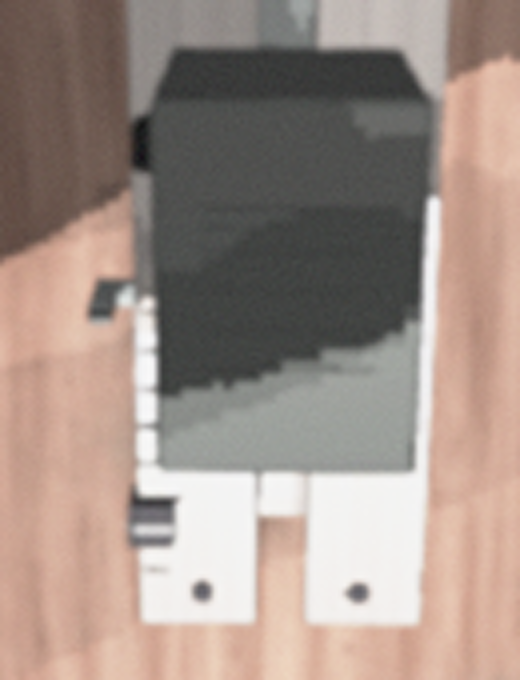

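```bash
python3 - <<'E'
from h import *
from scipy.spatial.transform import Rotation as Ro
c=load("wrist2"); s=robot.sense();R=Ro.from_quat(s["eef_rot"]).as_matrix()
for x in(-11,0,11):
  for y in(-42.5,42.5):
    for z in(-13,-35): print(x,y,z,proj(c,R@(np.array([x,y,z])/1e3)+s["tool_pos"]).round(1))
crop("wrist2",190,240,270,340,"cf",6)
E
```

```text
-11 -42.5 -13 [[228.5 302.2]]
-11 -42.5 -35 [[212.7 334.4]]
-11 42.5 -13 [[416.6 302.1]]
-11 42.5 -35 [[431.3 334.3]]
0 -42.5 -13 [[226.3 280.6]]
0 -42.5 -35 [[209.6 310. ]]
0 42.5 -13 [[418.6 280.5]]
0 42.5 -35 [[434.1 310. ]]
11 -42.5 -13 [[224.  257.9]]
11 -42.5 -35 [[206.4 284.3]]
11 42.5 -13 [[420.7 257.8]]
11 42.5 -35 [[437.  284.2]]
```

View pics/cf.png

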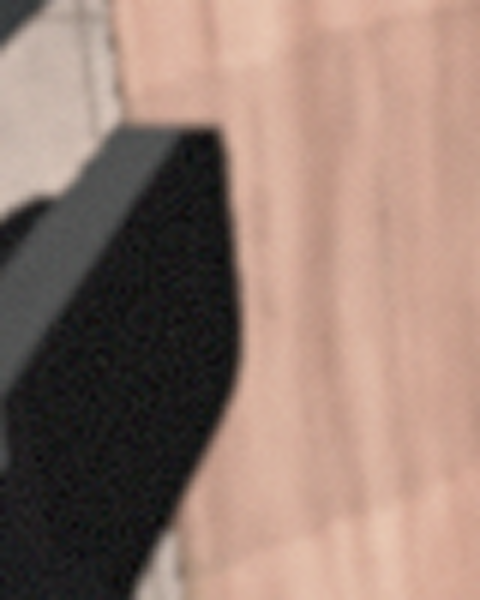

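```bash
python3 - <<'E'
from h import *
from scipy.spatial.transform import Rotation as Ro
s=robot.sense();R=Ro.from_quat(s["eef_rot"]).as_matrix();print(s["tool_pos"])
for n in("side","top"):
  cap(n,n+"1");c=load(n+"1")
  for x in(-11,11):
   for y in(-42.5,42.5):
    for z in(-13,):
      print(n,x,y,z,proj(c,R@(np.array([x,y,z])/1e3)+s["tool_pos"]).round(1))
crop("side1",170,110,320,230,"cs1",5);crop("top1",180,130,310,245,"ct1",6)
E
```

```text
[0.49330803 0.19033213 0.24982327]
side -11 -42.5 -13 [[224.6 179.4]]
side -11 42.5 -13 [[238.5 149.2]]
side 11 -42.5 -13 [[215.6 176.9]]
side 11 42.5 -13 [[229.8 146.9]]
top -11 -42.5 -13 [[242.4 216.8]]
top -11 42.5 -13 [[247.1 185.9]]
top 11 -42.5 -13 [[234.1 215.9]]
top 11 42.5 -13 [[239. 185.]]
```

View pics/cs1.png

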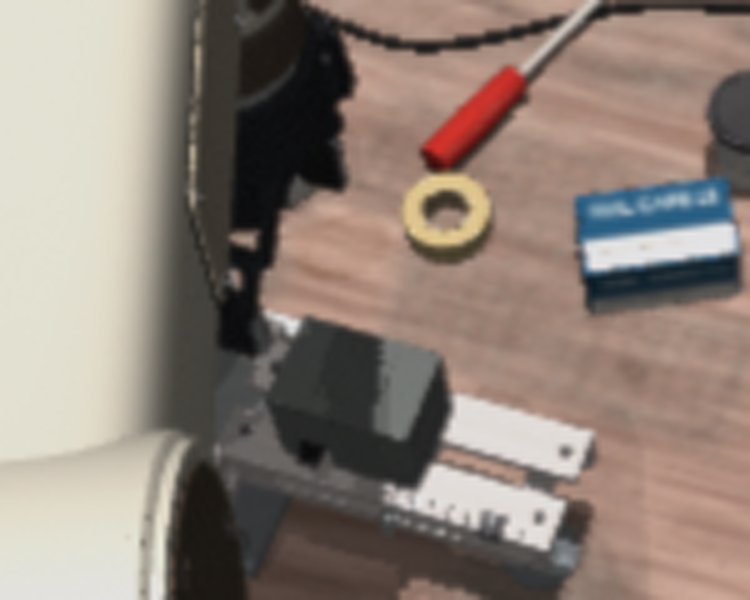

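View pics/ct1.png

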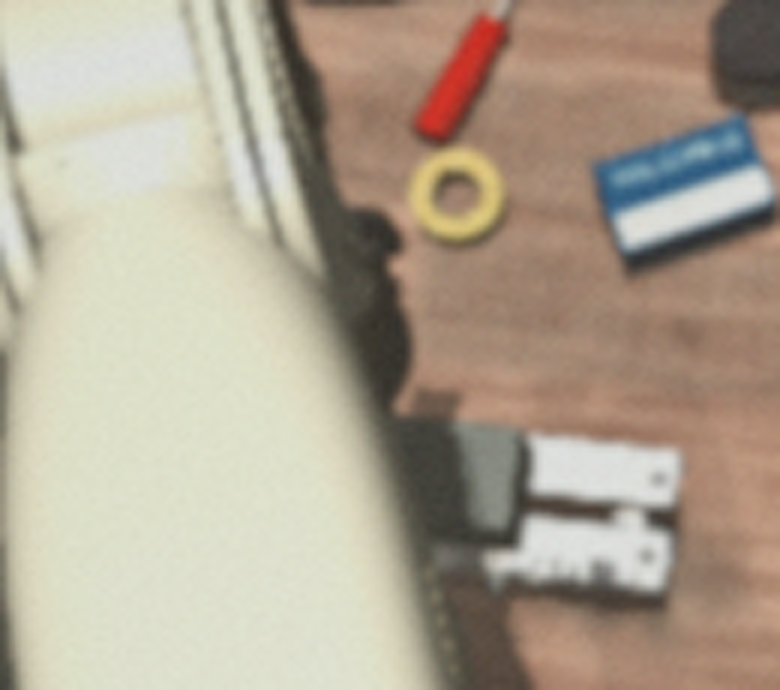

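```bash
python3 - <<'E'
from h import *
crop("side1",205,140,250,190,"cs1b",12)
E
```

```text
(no output)
```

View pics/cs1b.png

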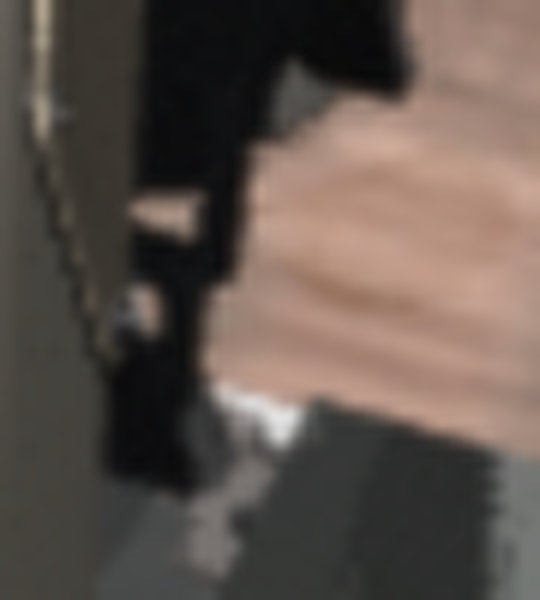

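```bash
python3 -m pendant '[[[1.5,4,-30,0,0,0],[1.5,4,-60,0,0,0],[1.5,4,-85,0,0,0],[1.5,4,-105,0,0,0],[1.5,4,-115,0,0,0],[1.5,4,-115,0,0,0],[1.5,4,-115,0,0,0]]]' 1 20; python3 - <<'E'
from h import *
from scipy.spatial.transform import Rotation as Ro
cap("wrist","wrist3"); c=load("wrist3");s=robot.sense();R=Ro.from_quat(s["eef_rot"]).as_matrix();print(s["tool_pos"],s["eef_rot"],s["force"])
from fit import W
p=[ 0.49889148,0.29617932,-1.58030273]
for q in([105,-34,111],[99,-34,116],[111,-34,116],[86,-26,156],[86,26,156],[162,-26,156],[162,26,156]): print(q,proj(c,W(p,np.array(q)/1e3)).round(1))
crop("wrist3",200,140,440,340,"cw3",3.3)
E
```

```text
time_s: 2.25
tool_pos: [0.4943, 0.1951, 0.1365]
eef_rot: [0.71, 0.704, -0.0, -0.001]
force: [-0.1, -0.3, 0.3]
gripper_width: 1.004
[0.49482597 0.19516778 0.13691553] [ 7.09822658e-01  7.04380319e-01  7.55959197e-05 -3.94255184e-04] [ 0.08986368 -0.22657301  0.10971649]
[105, -34, 111] [[270.3 251.7]]
[99, -34, 116] [[268.3 245.4]]
[111, -34, 116] [[269.4 265.6]]
[86, -26, 156] [[269.8 255.9]]
[86, 26, 156] [[396.6 256.2]]
[162, -26, 156] [[277.6 400. ]]
[162, 26, 156] [[386.  400.3]]
```

View pics/cw3.png

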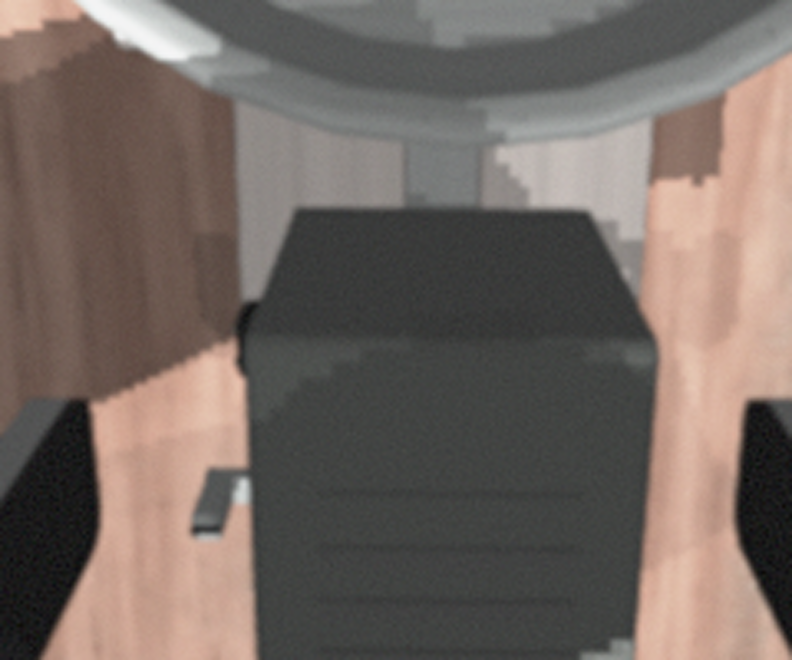

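```bash
python3 - <<'E'
from h import *
c=load("wrist3")
for z in(.148,.150,.152): print(z,onz(c,[[227.3,261.2],[426,261.2]],z).round(4).tolist())
print(onz(c,[[275.2,243],[398.5,244.5]],.156).round(4).tolist())
# bottom edge of cover funnel-face on deck
print(onz(c,np.array([[297,210],[588,210]])/3.3+[200,140],.096).round(4).tolist())
# button: front edge extents
print(onz(c,np.array([[238,335],[245,303],[242,370]])/3.3+[200,140],.111).round(4).tolist())
# marker/pointer
print(onz(c,np.array([[210,470],[205,535]])/3.3+[200,140],.098).round(4).tolist())
E
```

```text
0.148 [[0.4517, 0.2041, 0.148], [0.539, 0.2036, 0.148]]
0.15 [[0.4523, 0.2051, 0.15], [0.5383, 0.2046, 0.15]]
0.152 [[0.453, 0.2061, 0.152], [0.5376, 0.2056, 0.152]]
[[0.4746, 0.2161, 0.156], [0.5245, 0.2152, 0.156]]
[[0.4742, 0.2149, 0.096], [0.5253, 0.2145, 0.096]]
[[0.4652, 0.1976, 0.111], [0.4667, 0.2033, 0.111], [0.4655, 0.1912, 0.111]]
[[0.4561, 0.1647, 0.098], [0.4542, 0.1507, 0.098]]
```

```bash
python3 -m pendant '[[[0,2,-12,0,0,0],[0,2,-24,0,0,0],[0,2,-32,0,0,0],[0,2,-35,0,0,0],[0,2,-35,0,0,0],[0,2,-35,0,0,0],[0,2,-35,0,0,0]]]' 1 20; python3 - <<'E'
from h import *
cap("wrist","wrist4"); s=robot.sense();print(s["tool_pos"],s["force"])
crop("wrist4",200,140,440,340,"cw4",3.3)
E
```

```text
time_s: 3.0
tool_pos: [0.4951, 0.1973, 0.1022]
eef_rot: [0.71, 0.704, 0.0, -0.0]
force: [0.2, -0.2, 0.0]
gripper_width: 1.0
[0.49517032 0.19731334 0.10229644] [-0.89481387 -0.36370027 -0.3682624 ]
```

View pics/cw4.png

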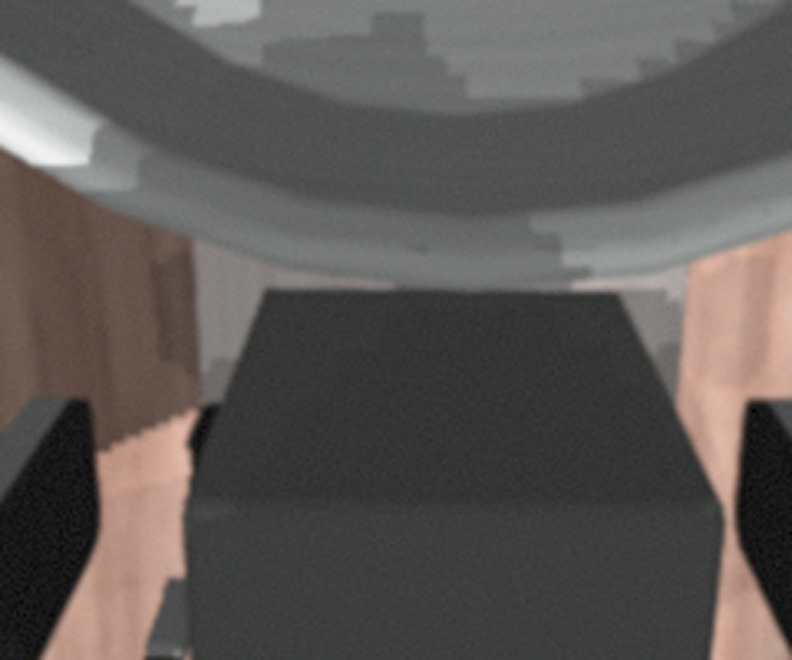

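```bash
python3 -m pendant '[[[0,0,0,0,0,0],[0,0,0,0,0,0],[0,0,0,0,0,0],[0,0,0,0,0,0],[0,0,0,0,0,0],[0,0,0,0,0,0],[0,0,0,0,0,0]]]' -1 25; python3 - <<'E'
from h import *
cap("wrist","wrist5"); s=robot.sense();print(s["tool_pos"],s["force"],s["wrist_torque"],s["gripper_width"]*85)
crop("wrist5",200,140,440,340,"cw5",3.3)
E
```

```text
time_s: 3.75
tool_pos: [0.4968, 0.1975, 0.1035]
eef_rot: [0.71, 0.704, 0.002, 0.001]
force: [3.2, -0.6, 6.5]
gripper_width: 0.607
[0.49684874 0.19753835 0.10353271] [ 2.60471025 -1.38844694  5.98145495] [-0.13838009 -0.64022564 -0.03609793] 51.137787502384235
```

View pics/cw5.png

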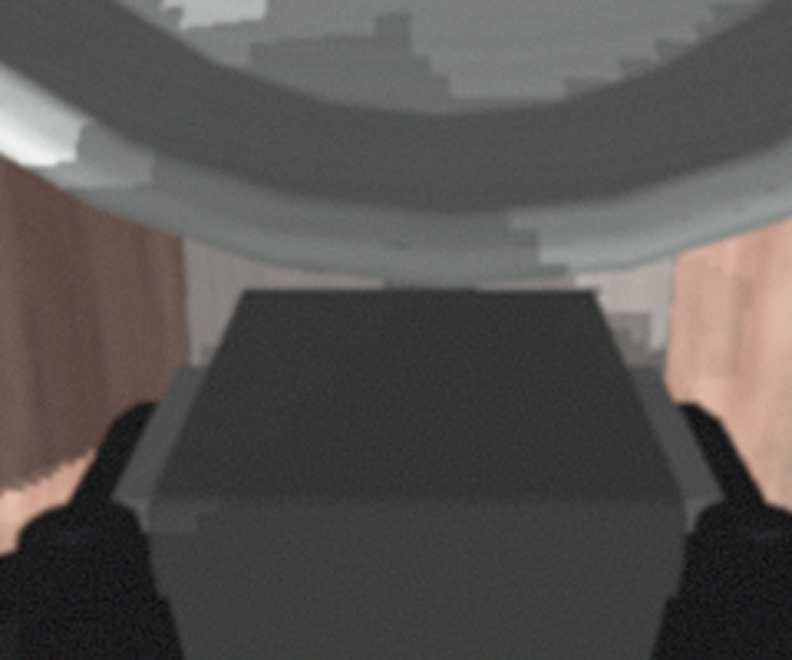

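```bash
python3 -m pendant '[[[0,0,2,0,0,0],[0,0,4,0,0,0],[0,0,6,0,0,0],[0,0,8,0,0,0]]]' -1 25; python3 - <<'E'
from h import *
cap("wrist","wrist6"); s=robot.sense();print(s["tool_pos"],s["force"],s["gripper_width"]*85)
crop("wrist6",200,140,440,340,"cw6",3.3)
E
```

```text
time_s: 4.2
tool_pos: [0.4961, 0.1974, 0.1093]
eef_rot: [0.71, 0.704, 0.001, 0.0]
force: [4.4, 2.0, -10.8]
gripper_width: 0.611
[0.49468284 0.19729695 0.10973024] [-4.14347652  0.10898159  0.25511122] 51.30211345056074
```

View pics/cw6.png

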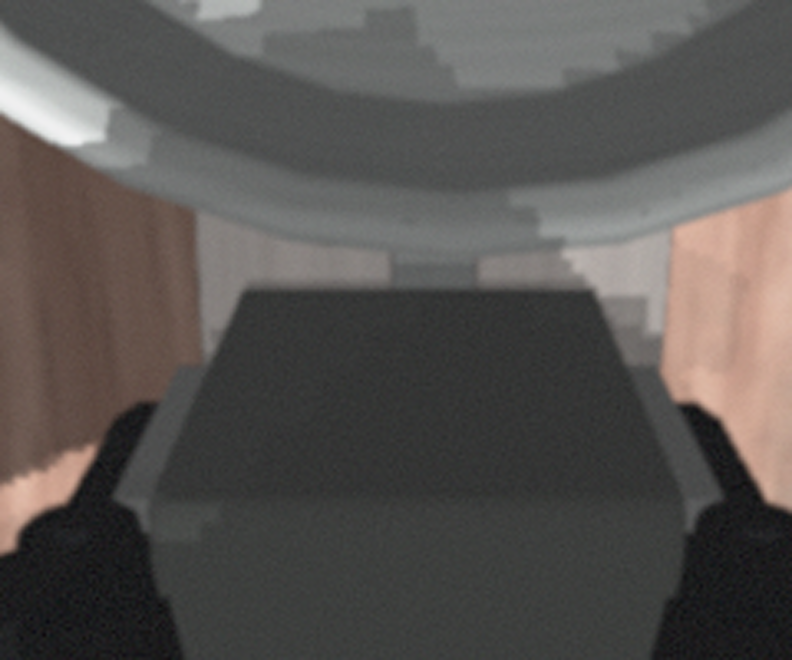

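```bash
python3 -m pendant '[[[0,0,5,0,0,0],[0,0,12,0,0,0],[0,0,20,0,0,0],[0,0,30,0,0,0],[0,0,40,0,0,0],[0,0,52,0,0,0],[0,0,64,0,0,0],[0,0,74,0,0,0],[0,0,78,0,0,0],[0,0,78,0,0,0],[0,0,78,0,0,0]]]' -1 25; python3 - <<'E'
from h import *
cap("wrist","wrist7"); s=robot.sense();print(s["tool_pos"],s["force"],s["gripper_width"]*85)
cap("side","side7");crop("side7",160,100,310,240,"cs7",5)
E
```

```text
time_s: 5.35
tool_pos: [0.4945, 0.1972, 0.1874]
eef_rot: [0.71, 0.704, -0.001, -0.001]
force: [-0.5, -0.4, -0.9]
gripper_width: 0.605
[0.4943056  0.1971408  0.18711357] [ 0.23427003 -0.18155022 -0.94395242] 51.489735470188236
```

View pics/wrist7.png

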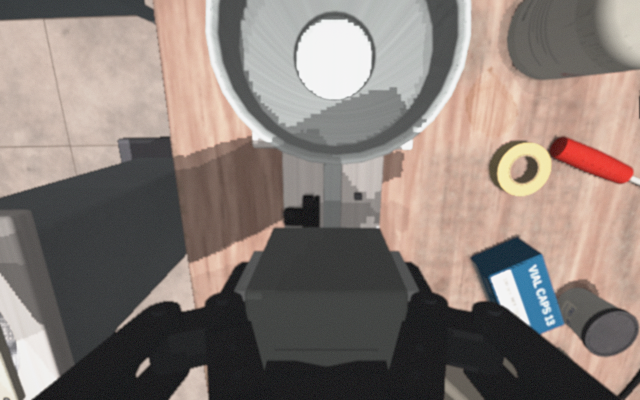

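View pics/cs7.png

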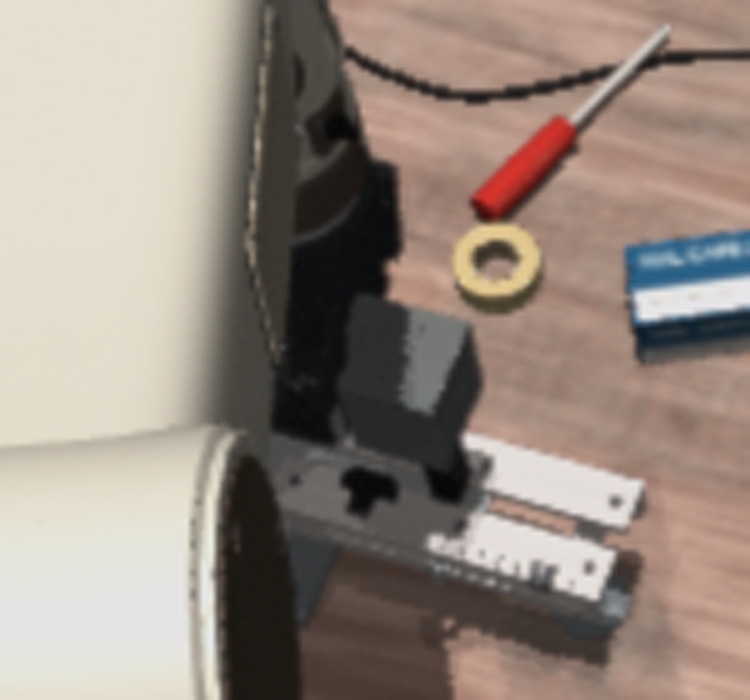

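```bash
python3 - <<'E'
from h import *
c=load("top0")
for n,uv,z in(("watch",[386,274],0.014),("bot",[429,229],.13),("bot2",[426,261],.13),("dev front left bottom",[327,206],0),("dev fr",[405,200],0),("caps",[312,169],0.03)): print(n,onz(c,uv,z).round(3))
E
python3 -m pendant '[[[0,-20,10,0,0,0],[0,-55,15,0,0,0],[-2,-95,15,0,0,0],[-5,-140,15,0,0,0],[-8,-185,15,0,0,0],[-12,-225,15,0,0,0],[-14,-265,5,0,0,0],[-14,-295,-20,0,0,0],[-14,-307,-50,0,0,0],[-14,-307,-80,0,0,0],[-14,-307,-110,0,0,0],[-14,-307,-135,0,0,0]]]' -1 25
```

```text
watch [[ 0.359 -0.248  0.014]]
bot [[ 0.493 -0.346  0.13 ]]
bot2 [[ 0.399 -0.34   0.13 ]]
dev front left bottom [[ 0.563 -0.043  0.   ]]
dev fr [[ 0.609 -0.299  0.   ]]
caps [[0.676 0.018 0.03 ]]
time_s: 6.65
tool_pos: [0.479, -0.11, 0.0499]
eef_rot: [0.71, 0.704, -0.001, -0.002]
force: [-0.1, 0.3, -1.0]
gripper_width: 0.606
```

```bash
python3 -m pendant '[[[0,0,-15,0,0,0],[0,0,-28,0,0,0],[0,0,-35,0,0,0],[0,0,-38,0,0,0],[0,0,-40,0,0,0],[0,0,-40,0,0,0]]]' -1 25; python3 - <<'E'
from h import *
cap("wrist","wrist8"); s=robot.sense();print(s["tool_pos"],s["force"],s["gripper_width"]*85)
cap("side","side8");crop("side8",220,120,400,260,"cs8",4)
E
```

```text
time_s: 7.25
tool_pos: [0.4794, -0.1101, 0.0103]
eef_rot: [0.71, 0.704, -0.001, -0.002]
force: [0.0, 0.1, -0.8]
gripper_width: 0.608
[ 0.4795604  -0.11009158  0.01045515] [-0.04870753 -0.46885768 -0.52950952] 51.64429494616255
```

View pics/cs8.png

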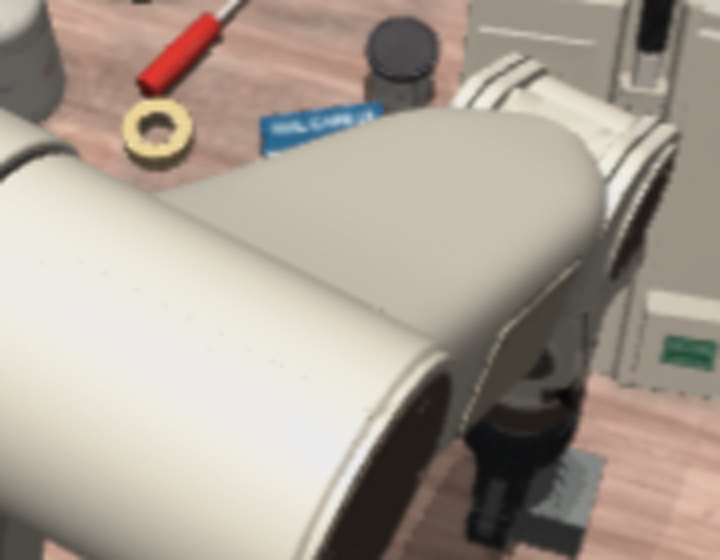

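View pics/wrist8.png

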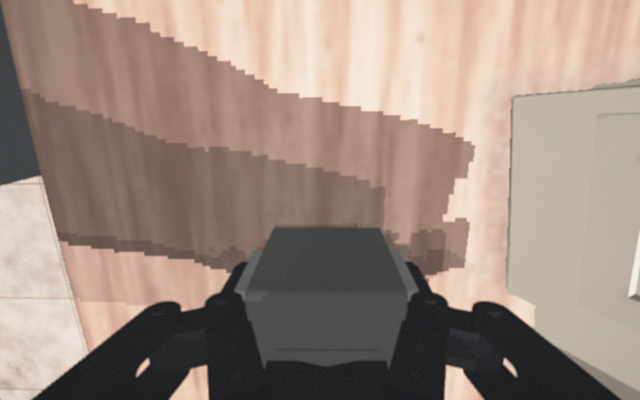

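```bash
python3 -m pendant '[[[0,0,-1,0,0,0],[0,0,-2,0,0,0],[0,0,-3,0,0,0],[0,0,-3,0,0,0]]]' -1 25
```

```text
time_s: 7.75
tool_pos: [0.4796, -0.1101, 0.0075]
eef_rot: [0.71, 0.704, -0.001, -0.002]
force: [-0.0, 0.5, -1.1]
gripper_width: 0.607
```

```bash
python3 -m pendant '[[[0,0,-0.5,0,0,0],[0,0,-1,0,0,0],[0,0,-1.5,0,0,0],[0,0,-1.5,0,0,0]]]' -1 25
```

```text
time_s: 8.15
tool_pos: [0.4796, -0.1101, 0.0073]
eef_rot: [0.71, 0.704, -0.001, -0.001]
force: [-4.2, 0.9, 11.0]
gripper_width: 0.608
```

```bash
python3 -m pendant '[[[0,0,0.5,0,0,0],[0,0,0.5,0,0,0],[0,0,0.5,0,0,0],[0,0,0.5,0,0,0],[0,0,0.5,0,0,0],[0,0,0.5,0,0,0],[0,0,0.5,0,0,0]]]' 1 25; python3 - <<'E'
from h import *
cap("wrist","wrist9"); s=robot.sense();print(s["tool_pos"],s["force"],s["gripper_width"]*85)
E
```

```text
time_s: 8.85
tool_pos: [0.4795, -0.1101, 0.0077]
eef_rot: [0.71, 0.704, -0.001, -0.001]
force: [-0.4, 0.3, 0.3]
gripper_width: 0.997
[ 0.4795382  -0.11007716  0.00775825] [ 0.02075149  0.28398433 -0.14495026] 84.91177917190959
```

View pics/wrist9.png

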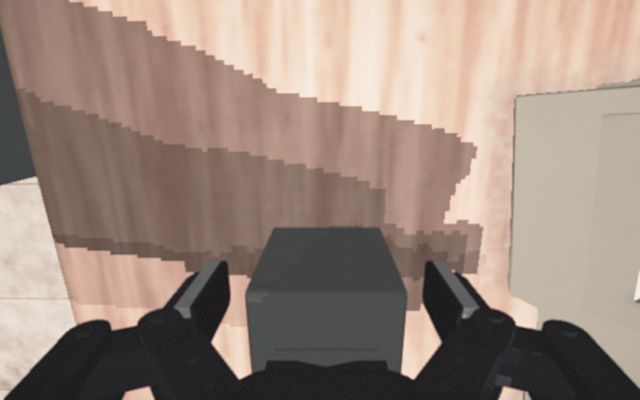

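```bash
python3 -m pendant '[[[0,0,15,0,0,0],[0,0,45,0,0,0],[0,0,90,0,0,0],[0,20,135,0,0,0],[5,60,175,0,0,0],[10,105,205,0,0,0],[15,150,212,0,0,0],[19,195,212,0,0,0],[19.5,235,212,0,0,0],[19.5,260,212,0,0,0],[19.5,269,212,0,0,0],[19.5,269,212,0,0,0]]]' 1 25;python3 -m pendant '[[[0,0,0,0,0,0]]]'; python3 - <<'E'
from h import *
cap("wrist","wrist10"); s=robot.sense();print(s["tool_pos"],s["force"])
crop("wrist10",240,140,400,340,"cw10",3.5 and 3)
cap("side","side10");cap("top","top10")
E
```

```text
time_s: 10.1
tool_pos: [0.4988, 0.1597, 0.2195]
eef_rot: [0.709, 0.705, -0.001, -0.001]
force: [0.4, -0.2, 0.1]
gripper_width: 0.999
time_s: 10.2
tool_pos: [0.4987, 0.1588, 0.2194]
eef_rot: [0.71, 0.705, -0.002, -0.001]
force: [0.4, -0.5, 0.4]
gripper_width: 0.999
[0.49869643 0.15869833 0.21935187] [-0.53194801 -0.05890561 -0.8238335 ]
```

View pics/wrist10.png

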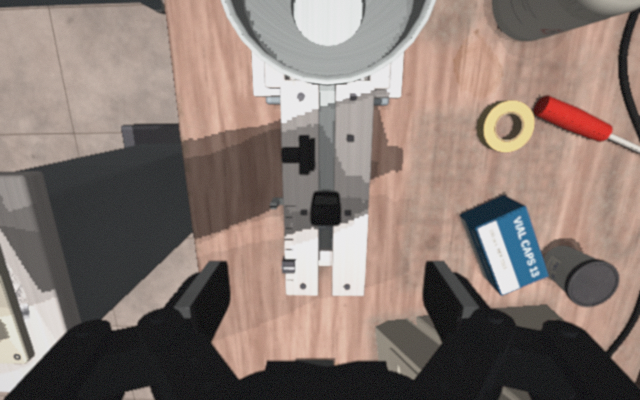

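View pics/side10.png

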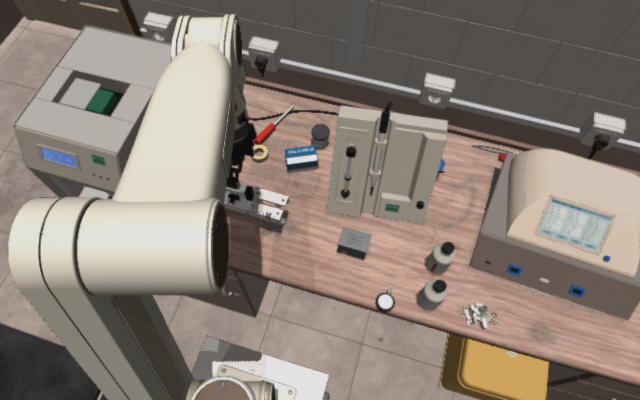

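```bash
python3 - <<'E'
from h import *
crop("wrist10",260,170,360,300,"cw10",6)
E
```

```text
(no output)
```

View pics/cw10.png

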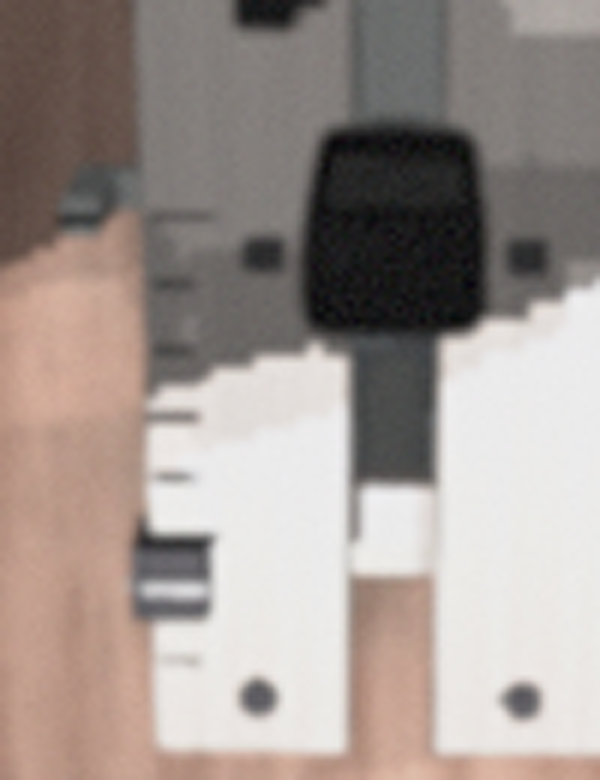

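```bash
python3 - <<'E'
from h import *
c=load("wrist10")
f=lambda u,v,z:onz(c,np.array([u,v])/6+[260,170],z)[0].round(4)
print("line",f(173,590,.103)); print("ptr",f(82,220,.098),f(82,205,.098),f(82,235,.098))
for v in(215,285,350,415,475,660,752):print("grad",f(175,v,.096))
print("handle",f(397,210,.144),f(397,328,.144),f(312,320,.144),f(483,320,.144),f(397,130,.1))
print("block",f(262,255,.1))
E
```

```text
line [0.466  0.0971 0.103 ]
ptr [0.4549 0.1519 0.098 ] [0.455 0.154 0.098] [0.4547 0.1497 0.098 ]
grad [0.4676 0.1519 0.096 ]
grad [0.4672 0.1415 0.096 ]
grad [0.4668 0.1317 0.096 ]
grad [0.4664 0.1216 0.096 ]
grad [0.4661 0.1121 0.096 ]
grad [0.4649 0.0817 0.096 ]
grad [0.4642 0.0658 0.096 ]
handle [0.4991 0.1671 0.144 ] [0.499  0.1526 0.144 ] [0.4891 0.1537 0.144 ] [0.5091 0.1536 0.144 ] [0.4989 0.1651 0.1   ]
block [0.48   0.1472 0.1   ]
```

```bash
python3 -m pendant '[[[0.3,0.5,-25,0,0,0],[0.3,0.5,-50,0,0,0],[0.3,0.5,-75,0,0,0],[0.3,0.5,-93,0,0,0],[0.3,0.5,-102,0,0,0],[0.3,0.5,-103,0,0,0],[0.3,0.5,-103,0,0,0]]]' 1 60; python3 -m pendant '[[[0,0,0,0,0,0],[0,0,0,0,0,0],[0,0,0,0,0,0],[0,0,0,0,0,0],[0,0,0,0,0,0],[0,0,0,0,0,0],[0,0,0,0,0,0],[0,0,0,0,0,0]]]' -1 60; python3 - <<'E'
from h import *
cap("wrist","wrist11"); s=robot.sense();print(s["tool_pos"],s["force"],s["gripper_width"]*85)
E
```

```text
time_s: 11.05
tool_pos: [0.4997, 0.1586, 0.1171]
eef_rot: [0.71, 0.704, -0.001, -0.001]
force: [0.2, -0.8, -1.0]
gripper_width: 0.999
time_s: 11.85
tool_pos: [0.4978, 0.1588, 0.1177]
eef_rot: [0.71, 0.704, -0.002, -0.002]
force: [-5.6, 0.2, 7.5]
gripper_width: 0.243
[0.49776361 0.15877472 0.11766374] [-6.03724608 -0.78360786  6.54278635] 20.52162143185066
```

View pics/wrist11.png

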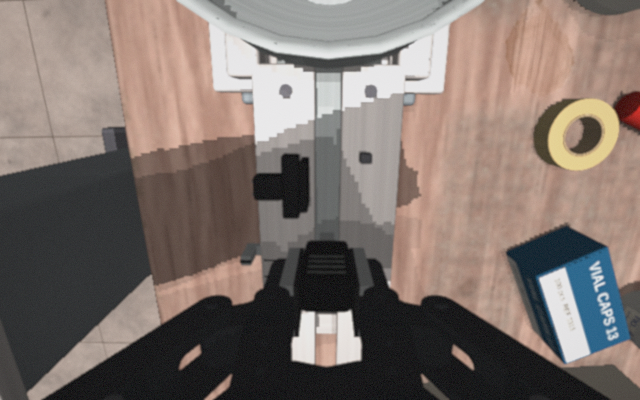

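```bash
python3 -m pendant '[[[0,-5,0,0,0,0],[0,-10,0,0,0,0],[0,-16,0,0,0,0],[-0.2,-22,0,0,0,0],[-0.3,-28,0,0,0,0],[-0.3,-34,0,0,0,0],[-0.4,-39,0,0,0,0],[-0.4,-43,0,0,0,0],[-0.5,-45,0,0,0,0],[-0.5,-45,0,0,0,0],[-0.5,-45,0,0,0,0]]]' -1 60; python3 - <<'E'
from h import *
cap("wrist","wrist12"); s=robot.sense();print(s["tool_pos"],s["force"],s["gripper_width"]*85)
cap("side","side12");crop("side12",200,160,300,235,"cs12",8)
E
```

```text
time_s: 13.0
tool_pos: [0.4969, 0.1161, 0.1177]
eef_rot: [0.71, 0.704, -0.001, -0.004]
force: [-1.0, 6.8, -1.0]
gripper_width: 0.246
[0.49693633 0.11608902 0.11771239] [-1.91881277  7.39471404 -1.08328758] 20.662186251897925
```

View pics/wrist12.png

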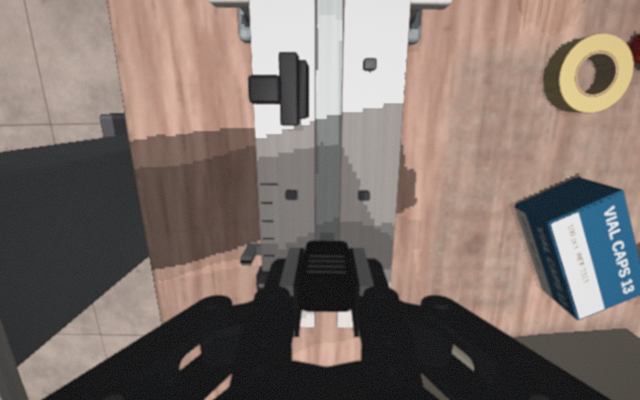

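View pics/cs12.png

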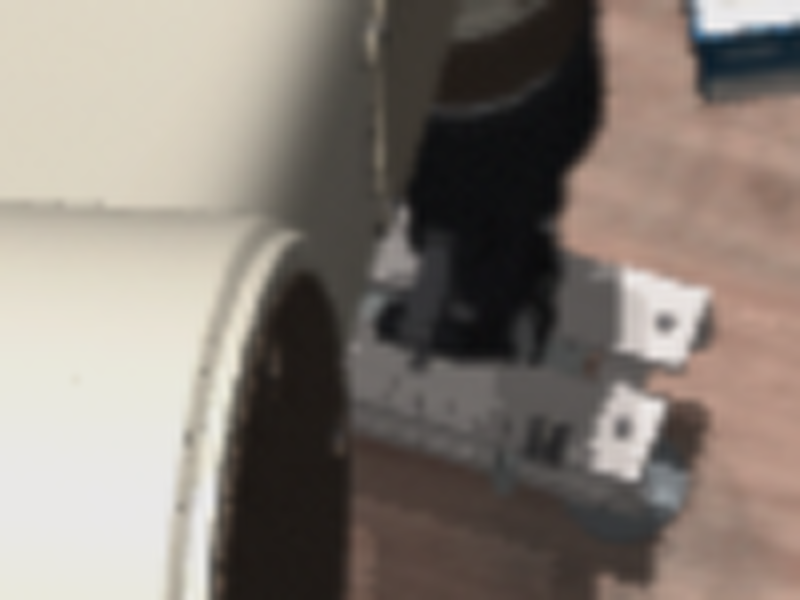

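```bash
python3 - <<'E'
from h import *
crop("wrist12",220,170,300,310,"cw12",6 and 5)
E
```

```text
(no output)
```

View pics/cw12.png

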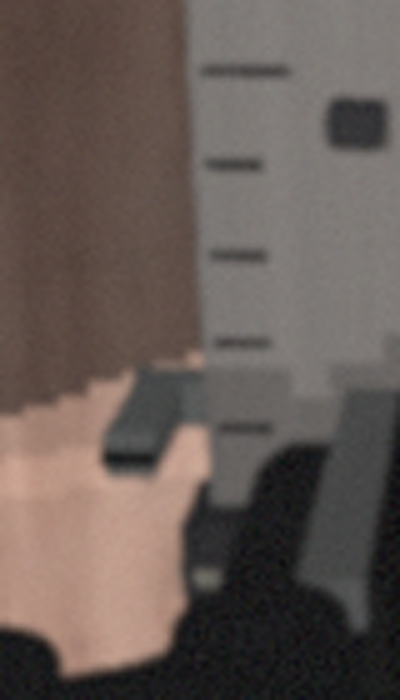

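```bash
python3 - <<'E'
from h import *
c=load("wrist12")
f=lambda u,v,z:onz(c,np.array([u,v])/5+[220,170],z)[0].round(4)
print("line",f(207,577,.103)); print("ptr",f(130,460,.098),f(130,448,.098),f(130,472,.098))
for v in(70,163,256,343,428):print("grad",f(240,v,.096))
E
```

```text
line [0.4625 0.0977 0.103 ]
ptr [0.4538 0.1091 0.098 ] [0.4539 0.1105 0.098 ] [0.4537 0.1077 0.098 ]
grad [0.468 0.152 0.096]
grad [0.4674 0.1421 0.096 ]
grad [0.4668 0.1319 0.096 ]
grad [0.4662 0.122  0.096 ]
grad [0.4657 0.1119 0.096 ]
```

```bash
python3 -m pendant '[[[0,-3,0,0,0,0],[0,-6,0,0,0,0],[0,-9,0,0,0,0],[-0.1,-11,0,0,0,0],[-0.1,-11,0,0,0,0],[-0.1,-11,0,0,0,0]]]' -1 60; python3 - <<'E'
from h import *
cap("wrist","wrist13"); s=robot.sense();print(s["tool_pos"],s["force"],s["gripper_width"]*85)
E
```

```text
time_s: 13.7
tool_pos: [0.4968, 0.1073, 0.1177]
eef_rot: [0.71, 0.705, 0.001, -0.006]
force: [-1.2, 7.2, -1.6]
gripper_width: 0.246
[0.4967788  0.10736612 0.11771583] [ 0.34187344  7.00464727 -2.48644148] 20.737427367231106
```

```bash
python3 -m pendant '[[[0,-2,0,0,0,0],[0,-4,0,0,0,0],[0,-5,0,0,0,0],[0,-5,0,0,0,0],[0,-5,0,0,0,0]]]' -1 60; python3 - <<'E'
from h import *
cap("wrist","wrist14"); s=robot.sense();print(s["tool_pos"],s["force"],s["gripper_width"]*85)
crop("wrist14",220,170,300,310,"cw14",5)
E
```

```text
time_s: 14.25
tool_pos: [0.4967, 0.1046, 0.1177]
eef_rot: [0.709, 0.705, 0.002, -0.007]
force: [-0.2, 6.9, -2.9]
gripper_width: 0.244
[0.49675153 0.10461114 0.11772595] [-0.67504814  7.47447724 -1.93774002] 20.714250580033177
```

View pics/cw14.png

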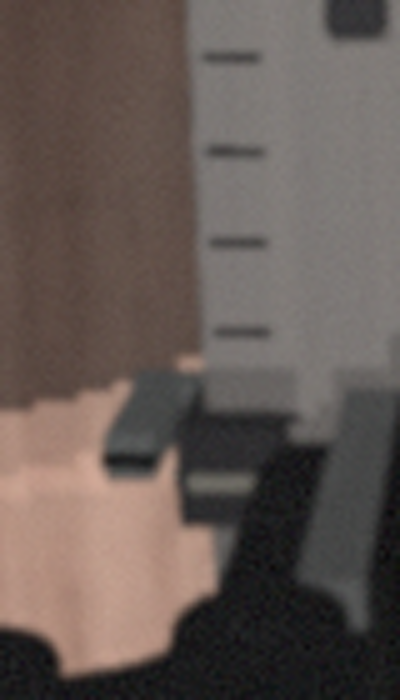

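```bash
python3 - <<'E'
from h import *
c=load("wrist14")
f=lambda u,v,z:onz(c,np.array([u,v])/5+[220,170],z)[0].round(4)
print("line",f(220,484,.103)); print("ptr",f(130,462,.098),f(130,450,.098),f(130,474,.098))
for v in(57,151,242,331):print("grad",f(240,v,.096))
E
```

```text
line [0.4644 0.0974 0.103 ]
ptr [0.4536 0.0975 0.098 ] [0.4537 0.0989 0.098 ] [0.4535 0.0961 0.098 ]
grad [0.4677 0.142  0.096 ]
grad [0.4672 0.132  0.096 ]
grad [0.4666 0.122  0.096 ]
grad [0.4661 0.112  0.096 ]
```

```bash
python3 -m pendant '[[[0,0,0,0,0,0],[0,0,0,0,0,0],[0,0,0,0,0,0]]]' -1 20;  python3 -m pendant '[[[0,0,0,0,0,0],[0,0,0,0,0,0],[0,0,0,0,0,0],[0,0,0,0,0,0],[0,0,0,0,0,0],[0,0,0,0,0,0]]]' 1 20; python3 -m pendant '[[[0,0,15,0,0,0],[0,0,40,0,0,0],[0,0,70,0,0,0],[0,0,95,0,0,0],[0,0,103,0,0,0],[0,0,103,0,0,0],[0,0,103,0,0,0],[0,0,103,0,0,0]]]' 1; python3 - <<'E'
from h import *
cap("wrist","wrist15"); s=robot.sense();print(s["tool_pos"],s["force"],s["gripper_width"]*85)
crop("wrist15",240,100,360,250,"cw15",5 and 4)
E
```

```text
time_s: 14.6
tool_pos: [0.4967, 0.1046, 0.1177]
eef_rot: [0.709, 0.705, 0.002, -0.007]
force: [-0.0, 1.1, -0.8]
gripper_width: 0.245
time_s: 15.2
tool_pos: [0.4968, 0.1046, 0.1178]
eef_rot: [0.709, 0.705, 0.002, -0.007]
force: [-0.3, 0.9, -0.2]
gripper_width: 1.0
time_s: 16.0
tool_pos: [0.4957, 0.1044, 0.219]
eef_rot: [0.709, 0.705, 0.001, -0.008]
force: [0.4, -0.2, 0.7]
gripper_width: 1.0
[0.49581169 0.10442605 0.21911418] [0.42093923 0.42500452 0.02283308] 85.18601348799572
```

View pics/wrist15.png

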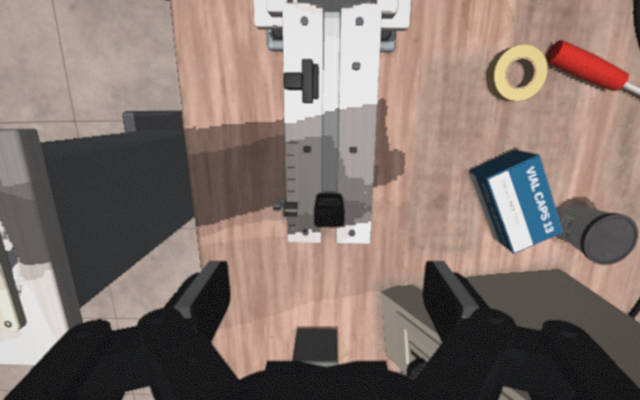

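View pics/cw15.png

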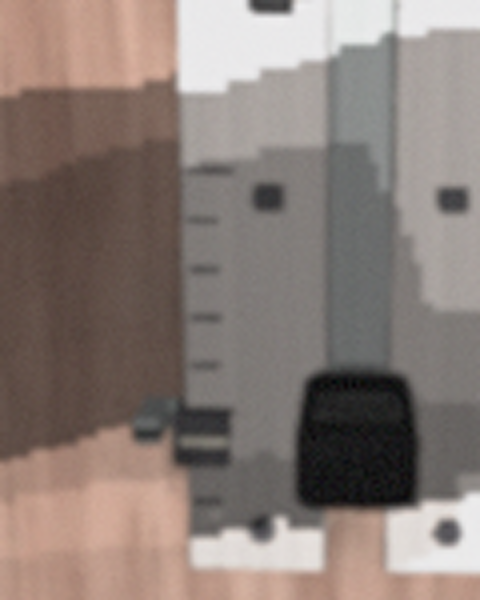

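```bash
python3 - <<'E'
from h import *
c=load("wrist15")
f=lambda u,v,z:onz(c,np.array([u,v])/4+[240,100],z)[0].round(4)
print("line",f(204,441,.103)); print("ptr",f(147,431,.098),f(147,424,.098),f(147,438,.098))
for v in(170,219,269,317,365,501,571):print("grad",f(205,v,.096))
cap("side","side15"); crop("side15",220,150,400,280,"cs15",4)
E
```

```text
line [0.4663 0.0975 0.103 ]
ptr [0.4538 0.0982 0.098 ] [0.4538 0.0997 0.098 ] [0.4537 0.0966 0.098 ]
grad [0.4676 0.1519 0.096 ]
grad [0.4672 0.1421 0.096 ]
grad [0.4669 0.132  0.096 ]
grad [0.4665 0.122  0.096 ]
grad [0.4662 0.1118 0.096 ]
grad [0.4652 0.0819 0.096 ]
grad [0.4646 0.0657 0.096 ]
```

View pics/cs15.png

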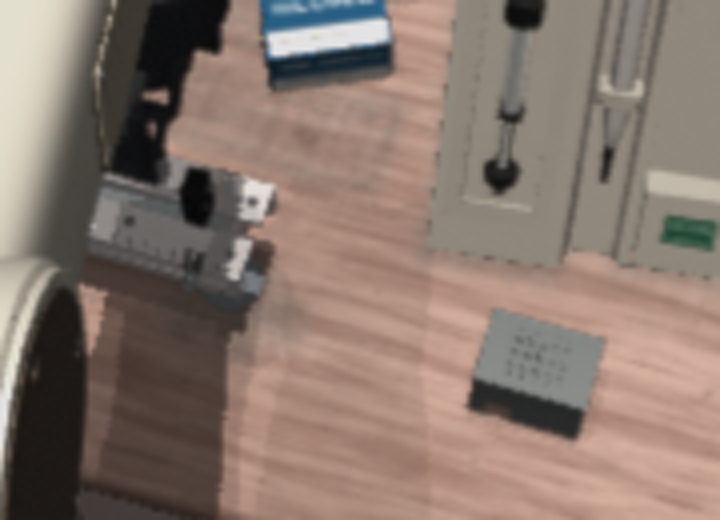

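```bash
python3 - <<'E'
from workcell import robot
print(robot.close_job())
E
```

```text
the job is handed in; nothing more can be done
None
```

The cover is off and standing upright on the open worktop. The gate is pulled out with its pointer at the marker line. I released the gate, moved the arm clear, and handed the job in at about 16 s. The hand-in gave no verdict.

- **Cover:** I squeezed the button and the far wall together until the opening read about 51 mm, against a 52 mm cover width, so the button was pressed flush. It came straight up; the wrist force peaked at about 11 N early in the lift and then fell to almost nothing. I set it down at about x 0.48, y -0.13 and opened the fingers; later side pictures show it standing flat.
- **Gate:** I pulled it about 54 mm in three steps. The last wrist picture puts the pointer 0.7 mm short of the line; just before letting go it measured 0.1 mm. Both are inside the 4 mm limit, at about 1 mm reading accuracy.
- **Other things on the bench:** nothing looks displaced in the last pictures of the area around the slide and the set-down spot. I did not measure the objects again. The bowl, both bottles and the stopwatch are not clearly visible in that last view.
- **Disagreement:** the side and top cameras put the hopper about 5 to 6 mm further right along the slide than the wrist camera did. I relied on the wrist camera because it shows the parts directly against the fingers, and its readings of the scale marks, pointer and marker stayed consistent to within 1 mm.

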